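# Lock the toggle pliers onto a glued pair of bars

## Task

Clamp the glued joint: pick up the open toggle-locking pliers and push them squarely onto the free end of the pair of flat steel bars that sticks out of the small vice, gently so that the bars do not shift, until you feel the bar ends bottom in the throat. Then squeeze the two handles together until the resistance peaks and they snap over centre and stay locked by themselves, without forcing them further, and let go, leaving the pliers lying flat on the bench, clamped on the bars, and everything else where it was.

Things in the scene. Friction and masses are not known exactly. Their poses are not given: they have to be found in the camera images.
- pliers: Toggle-locking clamp pliers, steel with black grips, 261 mm long, 28 mm high, 0.5 to 0.95 kg, lying loose on their side on the bench. Origin: on the bench under the middle of the dark riveted frame (92 mm along x, 63 mm across y, 26 mm high: the place to carry them by); x points to the jaws, z up. The handles hinge at x = -38 mm, y = +-25 mm and reach back to x = -172 mm
- throat (a point): middle of the flat throat face between the jaws: x = 50 mm, y = 0, z = 13 mm in the pliers' frame; the bar ends meet it when the pliers are fully on
- bite (a point): point between the two round rubber-faced pads (16 mm across): x = 80 mm, y = 0, z = 13 mm in the pliers' frame. With the handles open the left pad's face is at y = +10 mm, the right one's at y = -8.5 to -10 mm, as its screwed spindle happens to be set. The C-shaped jaws reach forward to x = 90 mm and measure 73 mm over their outsides
- grip_l (a point): middle of the left handle's grip (+y side), where to squeeze: x = -124, y = 28, z = 13.5 mm in the pliers' frame when open; grip 13 mm wide, 22 mm high. Over both grips: 69 mm open, about 33 mm locked. A light spring (about 2 N at each grip) keeps the handles open
- grip_r (a point): the same on the right handle, at y = -28 mm when open. Above 35 N on a grip a handle is overstrained
- handle_l (a joint): closing angle of the left handle, rad: 0 open, dead centre about 0.19, on the stop 0.22; the right handle follows it. With bars between the pads the squeeze needed at each grip climbs to a peak of about 15 to 20 N near mid-stroke, differing with the spindle, then falls away and the handles snap to the stop and stay. Without bars, or let go before the snap, they spring open
- holder: steel vice screwed to the bench, 100 mm along x, 104 across y, 48 high; origin on the bench under its middle. Between its cheeks (front face x = -45 mm) a glued pair of flat steel bars stands on edge, together 12 mm thick, centred on y = 0, 5 to 35 mm above the bench. They stick out squarely towards -x by 62 to 74 mm, different each time and not told. Pushed over some 12 N they slip in it
- tape_roll: bystander: roll of grey tape, 96 mm across, 48 mm high, origin under its middle, to be left alone
- emery_roll: bystander: brown roll of emery tape, 60 mm across, 25 mm high, origin under its middle, to be left alone
- hex_nut: bystander: steel nut, 24 x 27 x 13 mm, origin under its middle, to be left alone
There are look-alikes about, which are no part of the job. Leave any pink look-alike of the holder alone.

How it is judged:
By the outcome, as a careful person would: the job done as asked, in the order asked, and still so for the second after the job is handed in, with the robot touching nothing.
It also fails if it takes over 48 s, if anything falls off the work surface, if the arm or the gripper's body presses on something with over 40 N, if the wrist force passes 120 N, or if a joint passes its speed limit or range.

## Robot

A 6-joint arm with a two-finger parallel gripper is mounted at the origin on a cart in front of the work surface, level with it; the furniture and walls round the work are solid. World frame = base frame: x ahead of the robot, y to its left, z up, the work surface at z = 0. Lengths are in m, angles in degrees, forces in N, time in s.
With the tool pointing down it reaches from about 0.4 to 0.825 m from the base axis. Payload 7 kg.
Tool frame: the origin (TCP) lies between the finger pads; the fingertips stand 19 mm ahead of it and the grasp point (between the pads) is the TCP; y points along the fingers, x is the direction in which the jaws open and shut, and the axes are right-handed (so a half turn about y gives the same grasp; the last joint's range is limited). The gripper opens to 88 mm and grips with 3 to 60 N. Pads are 19 mm wide; open, the fingers measure 130 mm over their backs; the gripper's body (78 mm by 193 mm) begins 47 mm behind the grasp point.
Start: joints at [16.507, 20.546, 0.682, 0, -70.136, -16.507], TCP at [0.675, -0, 0.246] pointing down, gripper open.
Joint ranges: [-176.03, 176.03], [-82.01, 121.73], [-58.28, 71.71], [-173.87, 95.51], [-174.79, -0.11], [-173.66, 173.66]. Speed limits (degrees/s): [136.94, 136.94, 172.46, 180, 180, 180].

## Interface

Orientations are given as [roll, pitch, yaw] about the fixed x, y, z axes, in that order (R = Rz(yaw) Ry(pitch) Rx(roll)).
In Python, from plant import r gives the robot as it stands. The module is installed in compiled form; this text tells all that it offers.
- The arm moves only by the tool jog_arm, never from a script. Its argument "steps" is a list of rows, each a list of 5 numbers: the closure, from 0 (fully open) to 1 (shut), then the shift along the tool's x, y, z in m, then the turn about the tool's y in degrees. In form: [[jaw, x, y, z, turn], ...]. A call has 1 to 12 rows; each row shifts and turns the commanded pose from where the row before left it, along the tool's axes as they then stand; what a row does not reach is not made up. A row lasts 1/12 s, in which the tool goes at most 41.7 mm and 7.16 degrees, less where a joint would pass 70% of its speed; a pose out of reach is approached as far as the arm can. A call with a gripper value outside its range is refused whole. The fingers move at their own pace and stop on an object; "squeeze" is the grip in N (left out, the last holds). Time passes only in rows, so rows that do not move let the fingers close. It gives the time, the measured TCP pose, the force and the opening at its end, in the units of the state.
- r.get_state(): the state, without advancing time (a new reading comes with each control period).
- r.capture(name): name is "scene" or "top" or "wrist"; returns a dict with "image" (400x640x3 uint8, red, green, blue), "vfov" (degrees; the focal length in pixels is half the picture's height over the tangent of half this angle, whatever the lens; pixels are square), "cx", "cy" (the principal point, pixels), "D" ([k1, k2, p1, p2, k3] as OpenCV has them; the pictures are not rectified), "R" (3x3) and "t" (3): a world point X has camera coordinates R X + t; the wrist camera has in their place "tool_from_camera" (4x4, takes a point from camera to tool coordinates, whose origin is the TCP and whose axes are the tool frame's). Camera axes: x right, y down, z forward; pixel columns grow to the right and rows downward; lengths in m; the calibration is good to about 2 mm. A picture is of the moment at which its call begins: read the wrist's pose just before it. There is no depth.
- r.close_job(): hands the job in, once; it reports no verdict.
The state is a dict: "time_s": time; "joints": joint angles; "qd": joint speeds; "joint_torque": joint torques, N m; "tcp_pos": TCP position; "eef_rot": TCP orientation; "contact_force": force on the tool from outside, world axes, zero at the start; "moment": the same for the moment, N m; "gripper_width": finger opening in m.
Only numpy, scipy, OpenCV 4.12 (cv2) and the standard library are available. Lean on these libraries where they do the work, as an engineer would, in place of code of your own. Each camera call takes 0.05 s, during which the arm holds its last target.

## Working session

There is one attempt and no reset: what is moved stays moved. The work goes in short steps, Python scripts to look and compute and a tool call to move; the robot and the scene stay as the last step left them, time stands still between calls to the robot, and variables do not carry over. Pictures are saved under pics/ and viewed, and the job is handed in when it is done.

Besides the shell and the picture viewer there is one more tool, called after "Request:" by a JSON object that holds its "api" and its "payload", one argument or row to a line. jog_arm: Moves the arm, as the interface text tells. Its arguments: {"type":"object","properties":{"steps":{"type":"array","items":{"type":"array","items":{"type":"number"}}},"squeeze":{"type":"number"}},"required":["steps"]}

```bash
mkdir -p pics; cat > h.py <<'E'
import numpy as np, cv2
from plant import r
from scipy.spatial.transform import Rotation as Ro
def K(c):
    h=c["image"].shape[0]; f=h/2/np.tan(np.radians(c["vfov"])/2)
    return np.array([[f,0,c["cx"]],[0,f,c["cy"]],[0,0,1]])
def ext(c,s=None):
    if "R" in c: return np.array(c["R"]),np.array(c["t"])
    T=np.array(c["tool_from_camera"]); W=np.eye(4)
    W[:3,:3]=Ro.from_euler('xyz',s["eef_rot"],degrees=True).as_matrix(); W[:3,3]=s["tcp_pos"]
    M=np.linalg.inv(W@T); return M[:3,:3],M[:3,3]
def cast(c,px,z,s=None):
    R,t=ext(c,s); u=cv2.undistortPoints(np.array(px,float).reshape(-1,1,2),K(c),np.array(c["D"],float)).reshape(-1,2)
    d=np.c_[u,np.ones(len(u))]@R; o=-R.T@t
    return o+d*((z-o[2])/d[:,2])[:,None]
def proj(c,X,s=None):
    R,t=ext(c,s); return cv2.projectPoints(np.array(X,float).reshape(-1,1,3),cv2.Rodrigues(R)[0],t,K(c),np.array(c["D"],float))[0].reshape(-1,2)
def save(c,n): cv2.imwrite("pics/"+n,c["image"][:,:,::-1])
E
python3 - <<'E'
from h import *
import pickle
s=r.get_state(); print(s)
D={}
for n in ("scene","top","wrist"):
    c=r.capture(n); save(c,n+"0.png"); D[n]=c
    print(n,c["vfov"],c["cx"],c["cy"],c["D"]); 
    R,t=ext(c,s); print(R.round(3).tolist(), (-R.T@t).round(3))
pickle.dump((D,s),open("d0.pkl","wb"))
E
```

```text
{'time_s': 0.0, 'joints': array([ 1.65075977e+01,  2.05907210e+01,  6.33748690e-01, -2.05241599e-02,
       -7.01358123e+01, -1.65067536e+01]), 'qd': array([ 0.0040132 , -0.03375323, -0.10310676,  0.10304336, -0.03428421,
       -0.00804414]), 'joint_torque': array([-8.00930356e-04, -5.82726967e+01,  2.93058443e+01,  6.99745238e+00,
        6.93249181e-03, -2.06530804e-04]), 'tcp_pos': array([ 6.74539497e-01, -1.42856198e-05,  2.44629262e-01]), 'eef_rot': array([-8.99921335e+01, -9.44430898e-02,  1.79993848e+02]), 'contact_force': array([-0.20074111, -0.29683888, -0.32840224]), 'moment': array([ 0.06190038, -0.04197382,  0.01510476]), 'gripper_width': 0.08764637661099006}
scene 48.511803294168445 315.390562171516 196.1903682087884 [-0.10082847  0.          0.          0.          0.        ]
[[-0.884, -0.467, -0.011], [-0.274, 0.537, -0.797], [0.378, -0.702, -0.603]] [0.151 0.7   0.649]
top 49.30828997566283 321.2348121270639 193.27326285860562 [-0.05279513  0.          0.          0.          0.        ]
[[-0.001, -1.0, 0.001], [-0.99, 0.0, -0.138], [0.138, -0.001, -0.99]] [0.387 0.009 1.25 ]
wrist 66.02338813296056 315.6972061287006 199.17296371408986 [0.00110905 0.         0.         0.         0.        ]
[[-1.0, -0.0, 0.003], [0.001, 0.958, 0.287], [-0.003, 0.287, -0.958]] [ 0.674 -0.079  0.384]
```

View pics/scene0.png

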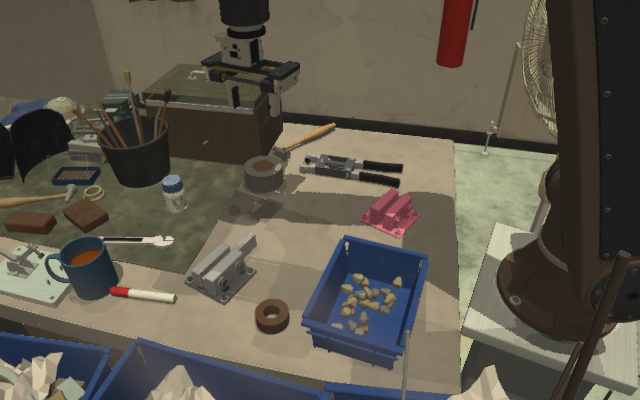

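View pics/top0.png

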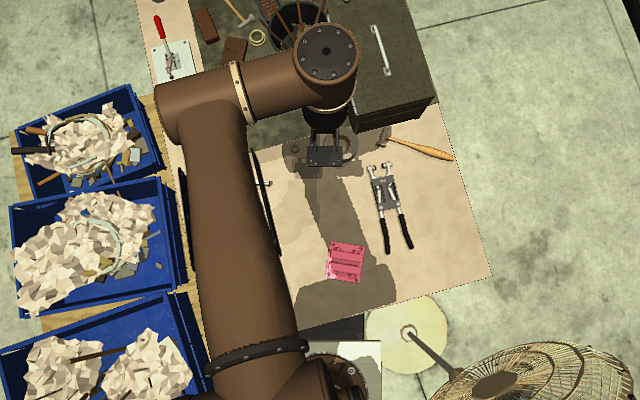

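View pics/wrist0.png

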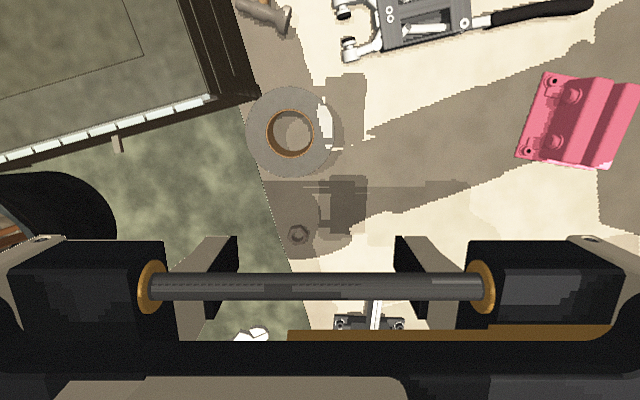

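```bash
python3 - <<'E'
from h import *
import pickle
D,s=pickle.load(open("d0.pkl","rb"))
t=D["top"]["image"][150:265,350:430]; cv2.imwrite("pics/tc.png",cv2.resize(t,None,fx=5,fy=5,interpolation=cv2.INTER_CUBIC)[:,:,::-1])
t=D["scene"]["image"][220:310,170:290]; cv2.imwrite("pics/sc.png",cv2.resize(t,None,fx=6,fy=6,interpolation=cv2.INTER_CUBIC)[:,:,::-1])
t=D["scene"]["image"][140:200,290:415]; cv2.imwrite("pics/sp.png",cv2.resize(t,None,fx=6,fy=6,interpolation=cv2.INTER_CUBIC)[:,:,::-1])
E
```

```text
(no output)
```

View pics/tc.png

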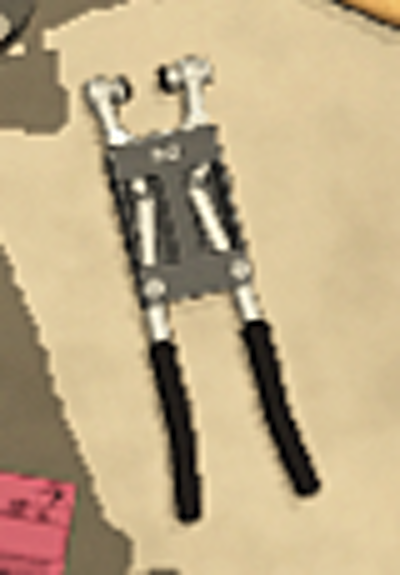

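View pics/sc.png

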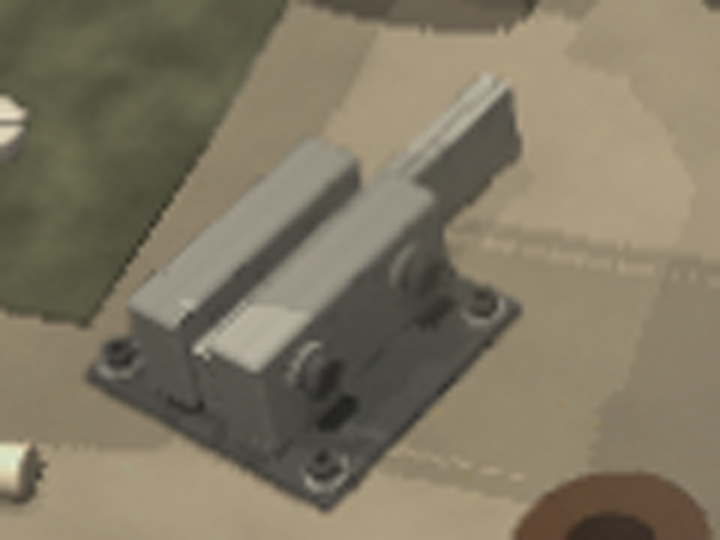

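View pics/sp.png

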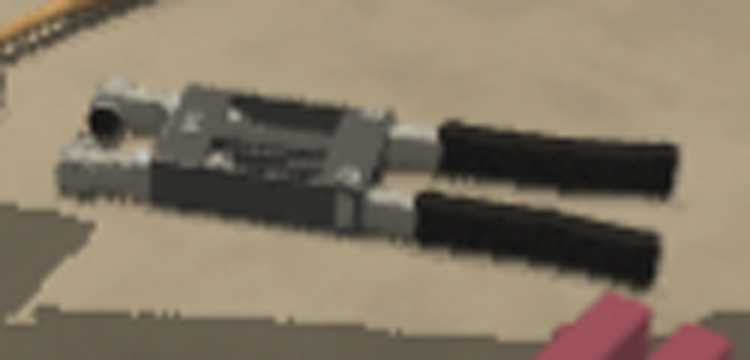

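```bash
python3 - <<'E'
from h import *
import pickle
D,s=pickle.load(open("d0.pkl","rb"))
c=D["top"]
P=np.array([[108,148],[215,127],[250,285],[140,300]])/5+[350,150]-0.4
w=cast(c,P,.026); print(w.round(4)); print(w.mean(0), np.linalg.norm(np.diff(w,axis=0,append=w[:1]),axis=1))
d=(w[0]+w[1]-w[2]-w[3]); print("yaw",np.degrees(np.arctan2(d[1],d[0])))
g=cast(c,np.array([[187,515],[310,488],[108,92],[190,75],[165,155]])/5+[350,150],.02); print(g.round(4))
c=D["scene"]
o=np.array([170,220])
B=cast(c,np.array([[88,373],[325,510],[522,312]])/6+o,.003); print("base",B.round(4),np.linalg.norm(np.diff(B,axis=0),axis=1))
T=cast(c,np.array([[130,300],[180,325],[318,140],[360,160],[200,350],[265,370],[435,190],[375,175]])/6+o,.048);print("top",T.round(4))
E=cast(c,np.array([[485,73],[515,92],[400,185],[380,172]])/6+o,.035);print("bar",E.round(4))
d=B[2]-B[1];print(np.degrees(np.arctan2(d[1],d[0])))
for a,b in((0,2),(4,7),(5,6)): d=T[b]-T[a];print(np.degrees(np.arctan2(d[1],d[0])),np.linalg.norm(d))
E
```

```text
[[ 0.5982 -0.1345  0.026 ]
 [ 0.6104 -0.1959  0.026 ]
 [ 0.5196 -0.2137  0.026 ]
 [ 0.5111 -0.1511  0.026 ]]
[ 0.55984722 -0.17380552  0.026     ] [0.06266627 0.09252686 0.06311448 0.08867081]
yaw 10.956577193103076
[[ 0.3895 -0.1774  0.02  ]
 [ 0.4043 -0.247   0.02  ]
 [ 0.6308 -0.1368  0.02  ]
 [ 0.6408 -0.1844  0.02  ]
 [ 0.594  -0.1689  0.02  ]]
base [[0.6535 0.3095 0.003 ]
 [0.5508 0.3182 0.003 ]
 [0.5431 0.2206 0.003 ]] [0.10306245 0.09789493]
top [[0.627  0.307  0.048 ]
 [0.6063 0.3079 0.048 ]
 [0.619  0.221  0.048 ]
 [0.6008 0.2223 0.048 ]
 [0.5942 0.3131 0.048 ]
 [0.5715 0.3102 0.048 ]
 [0.5707 0.2224 0.048 ]
 [0.5922 0.2257 0.048 ]]
bar [[0.598  0.1562 0.035 ]
 [0.5832 0.1596 0.035 ]
 [0.5915 0.2155 0.035 ]
 [0.6011 0.2135 0.035 ]]
-94.51751333858118
-95.32727703837897 0.08642620145893387
-91.30054403443515 0.08744009513234981
-90.49426440679466 0.08787079603292171
```

```bash
python3 - <<'E'
from h import *
import pickle
D,s=pickle.load(open("d0.pkl","rb"))
c=D["scene"]
for n,p,z in [("tape top",(265,164),.048),("tape top L",(245,163),.048),("nut?",(248,210),0),("emery",(272,311),.025),("bin TL",(347,239),.1),("bin TR",(428,257),.1),("bin BL",(304,320),.1),("bin base",(310,345),0),("box base R",(262,160),0),("box base L",(190,150),0),("mug",(90,295),0),("hammerhead",(280,155),.02),("pinkvice",(392,215),.03),("bottle",(175,208),0),("cloth edge",(240,195),0)]:
    print(n,cast(c,[p],z).round(3)[0])
c=D["wrist"]
for n,p,z in [("tape",(290,132),.048),("tapeL",(246,132),.048),("tapeR",(337,132),.048),("nut",(298,235),.013),("boxcorner",(258,97),.0),("boxleft",(210,97),.15),("bar?",(375,325),.035)]:
    print(n,cast(c,[p],z,s).round(3)[0])
E
```

```text
tape top [ 0.702 -0.06   0.048]
tape top L [ 0.75  -0.041  0.048]
nut? [0.674 0.064 0.   ]
emery [0.455 0.303 0.025]
bin TL [0.384 0.149 0.1  ]
bin TR [0.239 0.127 0.1  ]
bin BL [0.366 0.342 0.1  ]
bin base [0.371 0.318 0.   ]
box base R [ 0.765 -0.134 -0.   ]
box base L [ 0.98  -0.086  0.   ]
mug [0.799 0.423 0.   ]
hammerhead [ 0.716 -0.151  0.02 ]
pinkvice [ 0.358 -0.036  0.03 ]
bottle [ 0.834  0.138 -0.   ]
cloth edge [0.725 0.024 0.   ]
tape [ 0.701 -0.053  0.048]
tapeL [ 0.748 -0.053  0.048]
tapeR [ 0.65  -0.053  0.048]
nut [0.696 0.081 0.013]
boxcorner [ 0.741 -0.09   0.   ]
boxleft [ 0.75  -0.086  0.15 ]
bar? [0.593 0.203 0.035]
```

Request:
{"api": "jog_arm", "payload": {
  "steps": [
    [0,0.019,0,0.029,0],
    [0,0.019,0,0.029,0],
    [0,0.019,0,0.029,0],
    [0,0.019,0,0.029,0],
    [0,0.019,0,0.029,0],
    [0,0.019,0,0.029,0],
    [0,0,0,0,7],
    [0,0,0,0,7],
    [0,0,0,0,7],
    [0,0,0,0,7],
    [0,0,0,0,7],
    [0,0,0,0,7]
  ],
  "squeeze": 40
}}

```text
time_s: 1.15
tcp_pos: [0.5607, -0.1741, 0.2453]
eef_rot: [-90.0, -0.0, 137.6]
contact_force: [0.2, -0.0, -0.9]
gripper_width: 0.0878
```

Request:
{"api": "jog_arm", "payload": {
  "steps": [
    [0,0,0,0,7],
    [0,0,0,0,7],
    [0,0,0,0,7],
    [0,0,0,0,7],
    [0,0,0,0,7],
    [0,0,0,0,2],
    [0,0,0.01,0,0],
    [0,0,0,0,0]
  ]
}}

```text
time_s: 1.82
tcp_pos: [0.56, -0.1737, 0.2334]
eef_rot: [-89.9, -0.1, 101.1]
contact_force: [-0.6, 0.4, -0.5]
gripper_width: 0.0875
```

```bash
python3 - <<'E'
from h import *
import pickle
s=r.get_state(); print(s["time_s"],s["tcp_pos"],s["eef_rot"])
D={}
for n in ("top","wrist"):
    c=r.capture(n); save(c,n+"1.png"); D[n]=c
pickle.dump((D,s),open("d1.pkl","wb"))
E
```

```text
1.8167 [ 0.56003689 -0.17371756  0.23336821] [-8.98706274e+01 -7.42190335e-02  1.01076247e+02]
```

View pics/wrist1.png

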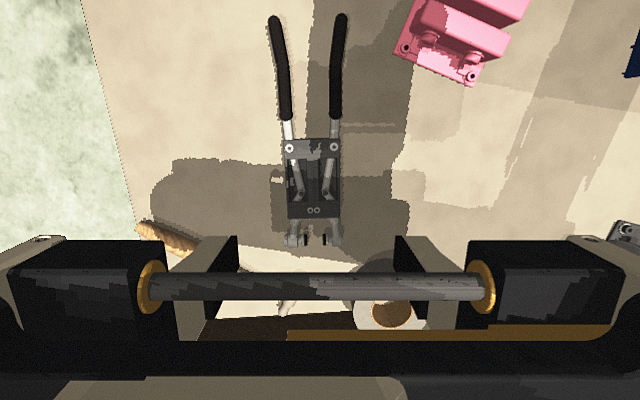

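View pics/top1.png

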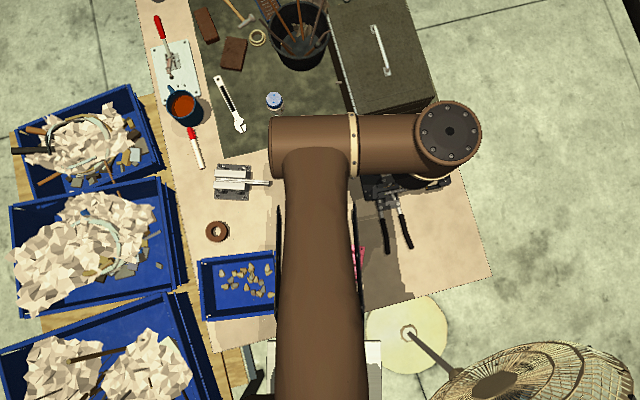

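```bash
python3 - <<'E'
from h import *
import pickle
D,s=pickle.load(open("d1.pkl","rb"))
def crop(n,x0,y0,x1,y1,f,o):
    cv2.imwrite("pics/"+o,cv2.resize(D[n]["image"][y0:y1,x0:x1],None,fx=f,fy=f,interpolation=cv2.INTER_CUBIC)[:,:,::-1])
crop("wrist",260,120,370,260,4,"w1c.png")
crop("top",200,150,290,210,8,"t1c.png")
E
```

```text
(no output)
```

View pics/w1c.png

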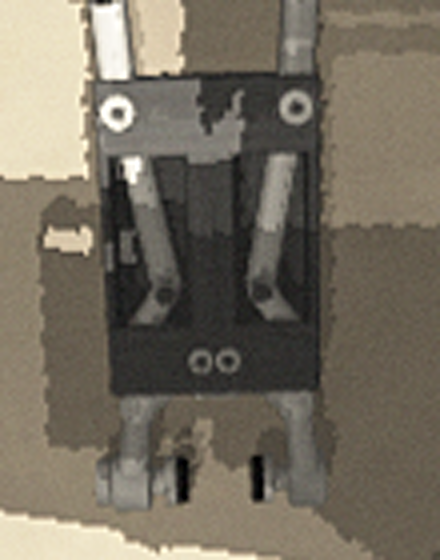

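View pics/t1c.png

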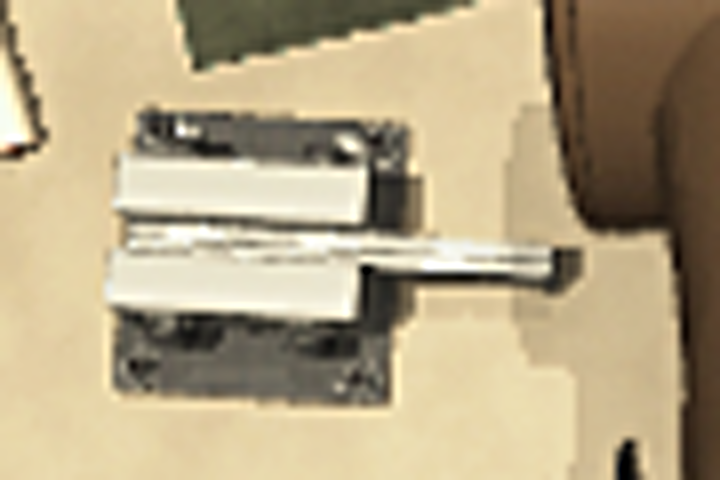

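```bash
python3 - <<'E'
from h import *
import pickle
D,s=pickle.load(open("d1.pkl","rb"))
P=(np.array([[94,76],[322,74],[318,392],[111,394]])+.5)/4-.5+[260,120]
w=cast(D["wrist"],P,.026,s); print(w.round(4)); print(w.mean(0), np.linalg.norm(np.diff(w,axis=0,append=w[:1]),axis=1))
d=(w[2]+w[3]-w[0]-w[1]); print("yaw",np.degrees(np.arctan2(d[1],d[0])))
W=cast(D["wrist"],[[291,16],[331,16]] ,.025,s)
P=(np.array([[182,480],[257,478],[117,112],[296,107],[201,361],[228,361]])+.5)/4-.5+[260,120]
print("pads,rivets",cast(D["wrist"],P,.02,s).round(4))
c=D["top"]
f=lambda L,z: cast(c,(np.array(L)+.5)/8-.5+[200,150],z)
T=f([[120,155],[370,167],[362,222],[118,210],[108,252],[358,270],[352,320],[104,302]],.048); print("cheeks\n",T.round(4))
E=f([[552,246],[552,276],[380,236],[375,266]],.035); print("bars\n",E.round(4))
B=f([[137,108],[410,122],[388,405],[114,390]],.004); print("base\n",B.round(4), B.mean(0))
for X,a,b in((T,0,1),(T,3,2),(T,4,5),(T,7,6),(E,2,0),(E,3,1),(B,0,1),(B,3,2)):
    d=X[b]-X[a];print(np.degrees(np.arctan2(d[1],d[0])).round(2),np.linalg.norm(d).round(4))
E
```

```text
[[ 0.5222 -0.2187  0.026 ]
 [ 0.5094 -0.1567  0.026 ]
 [ 0.6012 -0.1378  0.026 ]
 [ 0.6138 -0.1984  0.026 ]]
[ 0.56164977 -0.17790169  0.026     ] [0.06330377 0.0937211  0.06194586 0.09381565]
yaw 12.077181809085829
pads,rivets [[ 0.6398 -0.1722  0.02  ]
 [ 0.6346 -0.1494  0.02  ]
 [ 0.5315 -0.2111  0.02  ]
 [ 0.5204 -0.1614  0.02  ]
 [ 0.6003 -0.1737  0.02  ]
 [ 0.5988 -0.1657  0.02  ]]
cheeks
 [[0.624  0.3084 0.048 ]
 [0.6196 0.22   0.048 ]
 [0.6    0.2223 0.048 ]
 [0.6044 0.3084 0.048 ]
 [0.5894 0.3115 0.048 ]
 [0.5829 0.2233 0.048 ]
 [0.5653 0.225  0.048 ]
 [0.5717 0.3123 0.048 ]]
bars
 [[0.5936 0.157  0.035 ]
 [0.5829 0.1569 0.035 ]
 [0.5972 0.2181 0.035 ]
 [0.5865 0.2196 0.035 ]]
base
 [[0.6502 0.3137 0.004 ]
 [0.6448 0.2135 0.004 ]
 [0.5408 0.2191 0.004 ]
 [0.5463 0.3186 0.004 ]] [0.59549341 0.26623285 0.004     ]
-92.87 0.0885
-92.91 0.0862
-94.2 0.0884
-94.21 0.0875
-93.41 0.0612
-93.31 0.0629
-93.08 0.1004
-93.15 0.0997
```

Request:
{"api": "jog_arm", "payload": {
  "steps": [
    [0,-0.002,0.03,0,-1],
    [0,0,0.03,0,0],
    [0,0,0.03,0,0],
    [0,0,0.03,0,0],
    [0,0,0.03,0,0],
    [0,0,0.02,0,0],
    [0,0,0.015,0,0],
    [0,0,0.012,0,0],
    [0,0,0.008,0,0],
    [0,0,0.006,0,0],
    [0,0,0,0,0],
    [0,0,0,0,0]
  ]
}}

```text
time_s: 2.92
tcp_pos: [0.5616, -0.176, 0.0248]
eef_rot: [-90.0, 0.0, 102.0]
contact_force: [0.2, -0.2, 0.2]
gripper_width: 0.0877
```

Request:
{"api": "jog_arm", "payload": {
  "steps": [
    [0.2,0,0,0,0],
    [0.4,0,0,0,0],
    [0.6,0,0,0,0],
    [0.6,0,0,0,0],
    [0.6,0,0,0,0],
    [0.6,0,0,0,0],
    [0.6,0,0,0,0],
    [0.6,0,0,0,0]
  ]
}}

```text
time_s: 3.58
tcp_pos: [0.5617, -0.1761, 0.0251]
eef_rot: [-90.0, 0.0, 102.0]
contact_force: [-1.7, -1.1, 5.8]
gripper_width: 0.0626
```

```bash
python3 - <<'E'
from h import *
import pickle
s=r.get_state(); print(s["time_s"],s["tcp_pos"],s["eef_rot"],s["gripper_width"],s["contact_force"])
D={}
for n in ("top","wrist"):
    c=r.capture(n); save(c,n+"2.png"); D[n]=c
pickle.dump((D,s),open("d2.pkl","wb"))
E
```

```text
3.5833 [ 0.56171097 -0.17613046  0.02512498] [-9.00396334e+01  2.43952274e-02  1.02013116e+02] 0.06259869641770092 [-1.66226263 -1.13134687  5.84464341]
```

View pics/wrist2.png

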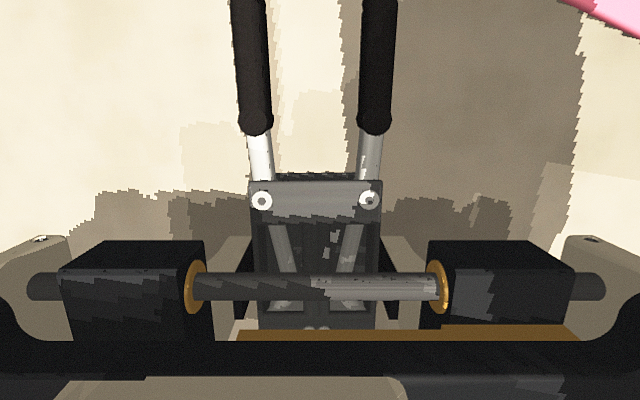

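```bash
cat >> h.py <<'E'
def tool(s,w):
    R=Ro.from_euler('xyz',s["eef_rot"],degrees=True); return R.inv().apply(np.array(w)-s["tcp_pos"])
E
python3 - <<'E'
from h import *
import pickle
D,s=pickle.load(open("d2.pkl","rb"))
for z in (.026,.028):
    w=cast(D["wrist"],[[261,200],[369,199],[249,182],[381,182]],z,s); print(w.round(4)); print(tool(s,w).round(4))
E
```

```text
[[ 0.5312 -0.2098  0.026 ]
 [ 0.5201 -0.1603  0.026 ]
 [ 0.5237 -0.2166  0.026 ]
 [ 0.511  -0.157   0.026 ]]
[[-0.0266 -0.0009  0.0369]
 [ 0.0241 -0.0009  0.0374]
 [-0.0317 -0.0009  0.0456]
 [ 0.0293 -0.0009  0.0456]]
[[ 0.5305 -0.2096  0.028 ]
 [ 0.5196 -0.1608  0.028 ]
 [ 0.5232 -0.2163  0.028 ]
 [ 0.5106 -0.1575  0.028 ]]
[[-0.0262 -0.0029  0.0375]
 [ 0.0238 -0.0029  0.038 ]
 [-0.0313 -0.0029  0.0461]
 [ 0.0288 -0.0029  0.0461]]
```

Request:
{"api": "jog_arm", "payload": {
  "steps": [
    [0.6,0,-0.01,0,0],
    [0.6,0,-0.02,0,0],
    [0.6,0,-0.025,0,0],
    [0.6,0,-0.025,0,0],
    [0.6,0.0255,0,-0.008,0],
    [0.6,0.0255,0,-0.008,0],
    [0.6,0.0255,0,-0.008,0],
    [0.6,0.0255,0,-0.008,0],
    [0.6,0.0255,0,-0.008,0],
    [0.6,0.0255,0,-0.008,0],
    [0.6,0.0255,0,-0.008,0],
    [0.6,0.0255,0,-0.008,0]
  ]
}}

```text
time_s: 4.68
tcp_pos: [0.5802, 0.0381, 0.1038]
eef_rot: [-89.9, -0.0, 102.0]
contact_force: [0.8, 0.2, -6.7]
gripper_width: 0.0628
```

Request:
{"api": "jog_arm", "payload": {
  "steps": [
    [0.6,0,0,0,-4],
    [0.6,0,0,0,-7],
    [0.6,0,0,0,-7],
    [0.6,0,0,0,-7],
    [0.6,0,0,0,-7],
    [0.6,0,0,0,-7],
    [0.6,0,0,0,-7],
    [0.6,0,0,0,-7],
    [0.6,0,0,0,-7],
    [0.6,0,0,0,-7],
    [0.6,0,0,0,-5],
    [0.6,0,0,0,-2.7]
  ]
}}

```text
time_s: 5.68
tcp_pos: [0.5802, 0.0368, 0.1038]
eef_rot: [-90.0, -0.2, 177.0]
contact_force: [0.4, 0.6, -6.9]
gripper_width: 0.0628
```

Request:
{"api": "jog_arm", "payload": {
  "steps": [
    [0.6,0,0,0,0],
    [0.6,0,0,0,0],
    [0.6,0,0,0,0]
  ]
}}

```text
time_s: 5.93
tcp_pos: [0.581, 0.0368, 0.1042]
eef_rot: [-90.0, -0.1, 176.6]
contact_force: [0.2, -0.5, -6.2]
gripper_width: 0.0627
```

```bash
python3 - <<'E'
from h import *
import pickle
s=r.get_state(); print(s["time_s"],s["tcp_pos"],s["eef_rot"],s["gripper_width"],s["contact_force"])
D={}
for n in ("top","wrist","scene"):
    c=r.capture(n); save(c,n+"3.png"); D[n]=c
pickle.dump((D,s),open("d3.pkl","wb"))
a=D["scene"]["image"][130:310,170:430]; cv2.imwrite("pics/s3c.png",cv2.resize(a,None,fx=3,fy=3,interpolation=cv2.INTER_CUBIC)[:,:,::-1])
E
```

```text
5.9333 [0.58100486 0.03682931 0.10420178] [-8.99920747e+01 -6.42373769e-02  1.76583719e+02] 0.0626831567438679 [ 0.23820712 -0.54832308 -6.20637649]
```

View pics/wrist3.png

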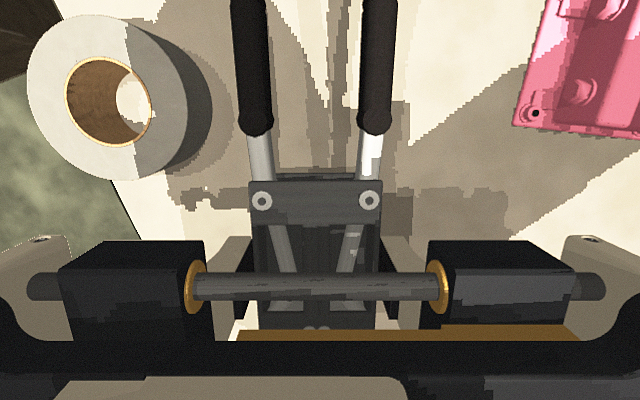

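View pics/s3c.png

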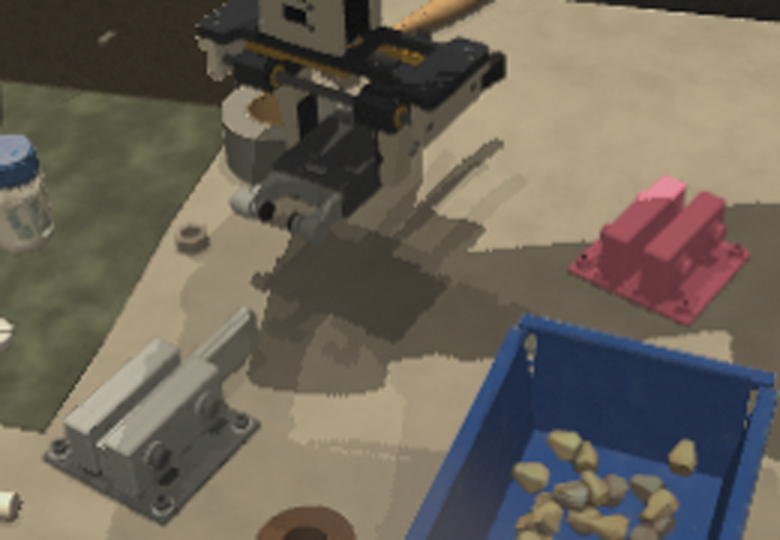

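View pics/top3.png

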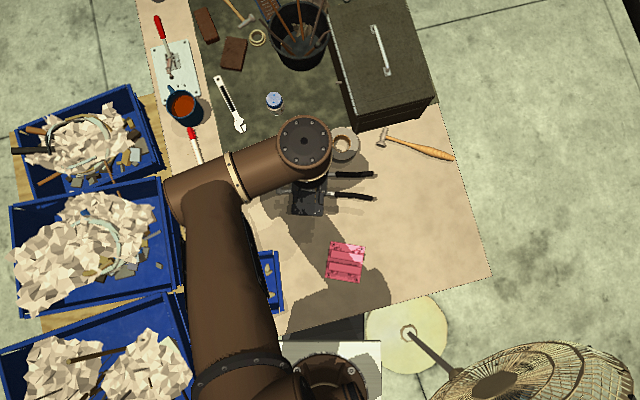

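Request:
{"api": "jog_arm", "payload": {
  "steps": [
    [0.6,0,0.015,0,0],
    [0.6,0,0.02,0,0],
    [0.6,0,0.02,0,0],
    [0.6,0,0.012,0,0],
    [0.6,0,0.006,0,0],
    [0.6,0,0.003,0,0],
    [0.6,0,0,0,0],
    [0.6,0,0,0,0],
    [0.6,0,0,0,0]
  ]
}}

```text
time_s: 6.83
tcp_pos: [0.5823, 0.0371, 0.0296]
eef_rot: [-90.0, 0.1, 176.7]
contact_force: [0.6, 0.0, -6.8]
gripper_width: 0.0628
```

```bash
python3 - <<'E'
from h import *
import pickle
s=r.get_state(); print(s["time_s"],s["tcp_pos"],s["eef_rot"],s["gripper_width"],s["contact_force"])
D={}
for n in ("top","scene"):
    c=r.capture(n); save(c,n+"4.png"); D[n]=c
pickle.dump((D,s),open("d4.pkl","wb"))
a=D["scene"]["image"][190:290,200:330]; cv2.imwrite("pics/s4c.png",cv2.resize(a,None,fx=6,fy=6,interpolation=cv2.INTER_CUBIC)[:,:,::-1])
a=D["top"]["image"][140:240,220:350]; cv2.imwrite("pics/t4c.png",cv2.resize(a,None,fx=6,fy=6,interpolation=cv2.INTER_CUBIC)[:,:,::-1])
E
```

```text
6.8333 [0.58229358 0.0371111  0.02957353] [-9.00343437e+01  9.43271393e-02  1.76708531e+02] 0.06278228501769782 [ 0.62675549  0.00863975 -6.7840983 ]
```

View pics/s4c.png

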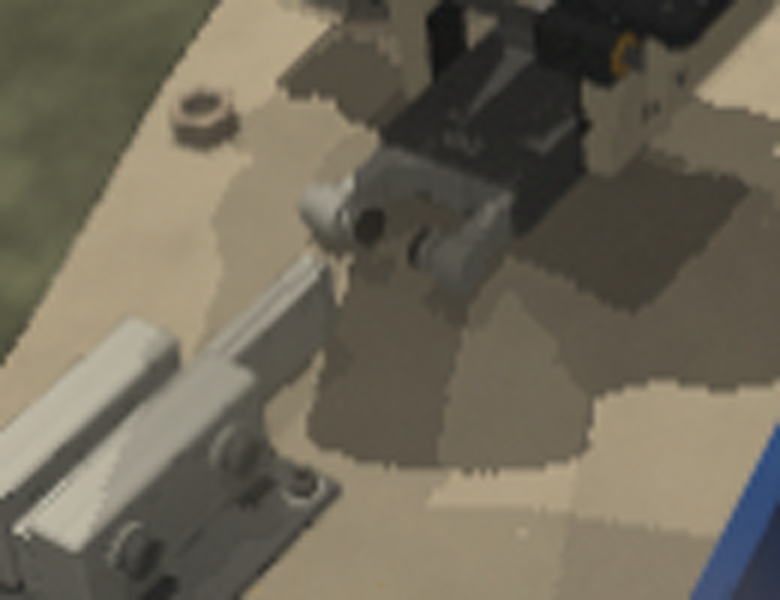

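View pics/t4c.png

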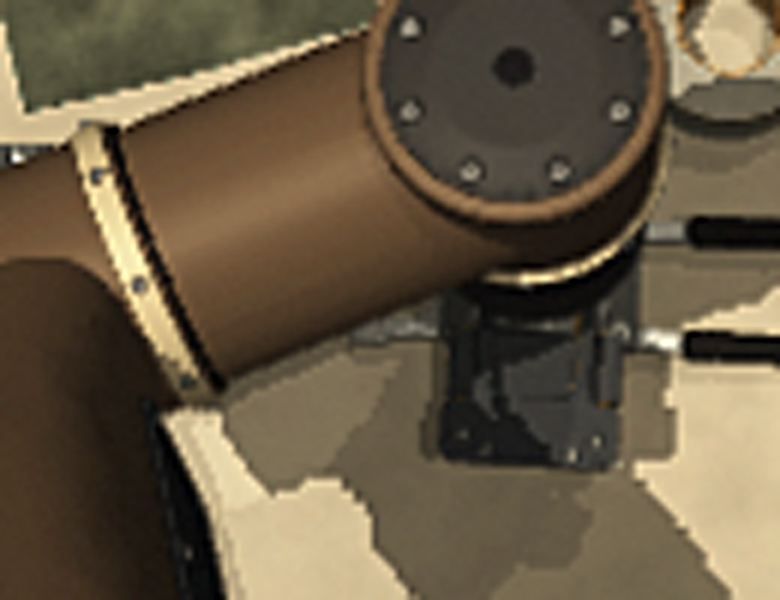

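```bash
python3 - <<'E'
from h import *
import pickle
D,s=pickle.load(open("d4.pkl","rb"))
c=D["scene"]; f=lambda L,z: cast(c,(np.array(L)+.5)/6-.5+[200,190],z)
d=np.array([np.cos(np.radians(86.7)),np.sin(np.radians(86.7))]); n=np.array([d[1],-d[0]])
def lc(w): q=w[:,:2]-[0.5955,0.2662]; return np.c_[q@d,q@n].round(4)
print("pads",lc(f([[372,227],[416,248]],.0175)))
print("bar top end corners",lc(f([[312,250],[330,262]],.035)))
print("bar top along",lc(f([[205,352],[240,362]],.035)))
print("tcp",lc(s["tcp_pos"][None]))
# expected pads faces projections (throat frame), y=+10 and -10
o=s["tcp_pos"]
Rz=Ro.from_euler('z',86.7,degrees=True)
for p in ([.08,10e-3,.0175],[.08,-10e-3,.0175],[.08,0.01,.0255],[.08,-.01,.0255]):
    X=Rz.apply([p[0],p[1],0])+[o[0],o[1],p[2]]; print(((proj(c,X)-[200,190]+.5)*6-.5).round(0))
for p in ([-.109,.006,.035],[-.109,-.006,.035],[-.045,.006,.035],[-.045,-.006,.035]):
    X=Rz.apply([p[0],p[1],0])+[0.5955,.2662,p[2]]; print("bar",((proj(c,X)-[200,190]+.5)*6-.5).round(0))
E
```

```text
pads [[-0.1486  0.0118]
 [-0.1474 -0.0086]]
bar top end corners [[-0.1127  0.0093]
 [-0.1109  0.    ]]
bar top along [[-0.0536  0.0087]
 [-0.0559 -0.0044]]
tcp [[-0.2295  0.    ]]
[[422. 246.]]
[[377. 227.]]
[[421. 229.]]
[[376. 211.]]
bar [[341. 271.]]
bar [[313. 259.]]
bar [[223. 384.]]
bar [[195. 370.]]
```

```bash
python3 - <<'E'
from h import *
import pickle
D,s=pickle.load(open("d4.pkl","rb"))
a=D["scene"]["image"][215:265,225:285]; cv2.imwrite("pics/s4d.png",cv2.resize(a,None,fx=12,fy=12,interpolation=cv2.INTER_NEAREST)[:,:,::-1])
D,s=pickle.load(open("d0.pkl","rb"))
a=D["scene"]["image"][215:265,225:285]; cv2.imwrite("pics/s0d.png",cv2.resize(a,None,fx=12,fy=12,interpolation=cv2.INTER_NEAREST)[:,:,::-1])
E
```

```text
(no output)
```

View pics/s4d.png

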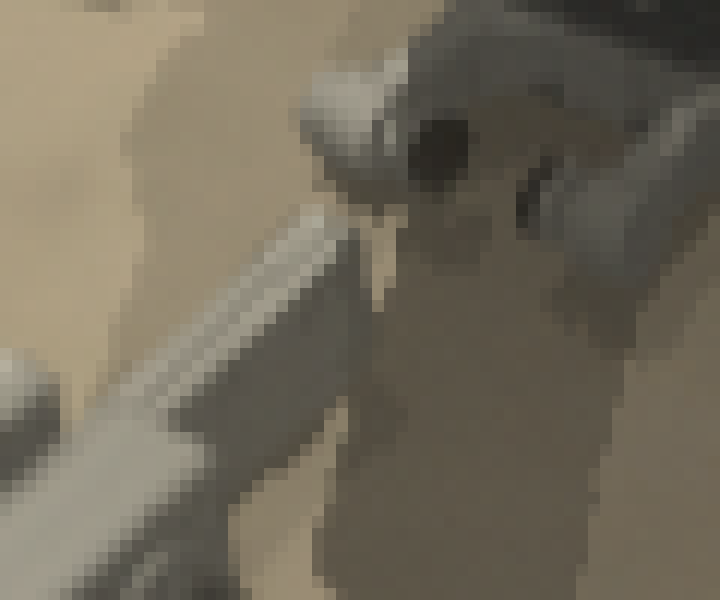

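View pics/s0d.png

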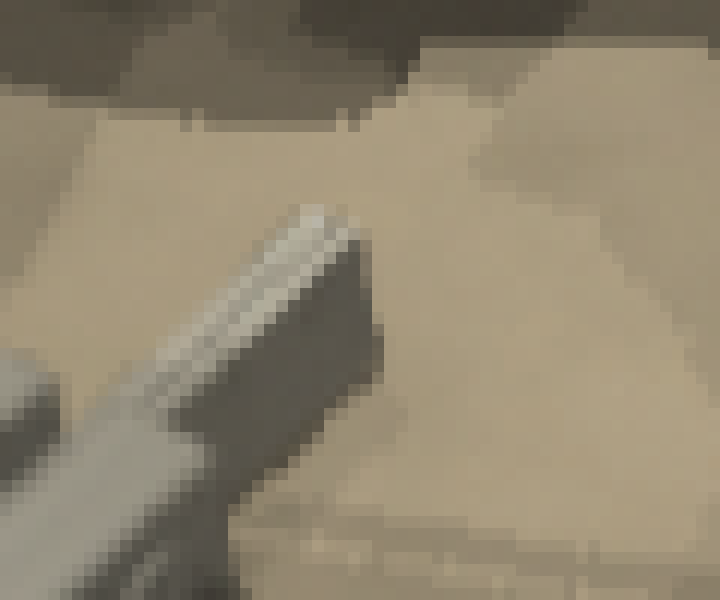

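Request:
{"api": "jog_arm", "payload": {
  "steps": [
    [0.6,-0.0022,0.002,0,0],
    [0.6,0,0.0015,-0.005,0],
    [0.6,0,0,-0.01,0],
    [0.6,0,0,-0.01,0],
    [0.6,0,0,0,0],
    [0.6,0,0,0,0]
  ]
}}

```text
time_s: 7.43
tcp_pos: [0.5855, 0.063, 0.0251]
eef_rot: [-90.0, 0.0, 176.8]
contact_force: [0.6, 0.7, -5.0]
gripper_width: 0.0629
```

```bash
cat > look.py <<'E'
from h import *
import pickle,sys
k=sys.argv[1]
s=r.get_state(); print(s["time_s"],s["tcp_pos"],s["eef_rot"],s["gripper_width"],s["contact_force"],s["moment"])
c=r.capture("scene"); pickle.dump((c,s),open(f"d{k}.pkl","wb"))
a=c["image"][205:265,225:300]; cv2.imwrite(f"pics/s{k}.png",cv2.resize(a,None,fx=10,fy=10,interpolation=cv2.INTER_CUBIC)[:,:,::-1])
E
python3 look.py 5
```

```text
7.4333 [0.58554704 0.06299876 0.02513861] [-9.00217654e+01  3.44238091e-02  1.76781991e+02] 0.06292299722660971 [ 0.55194151  0.74495107 -4.9929211 ] [ 0.31967886 -0.06372732  0.02397905]
```

View pics/s5.png

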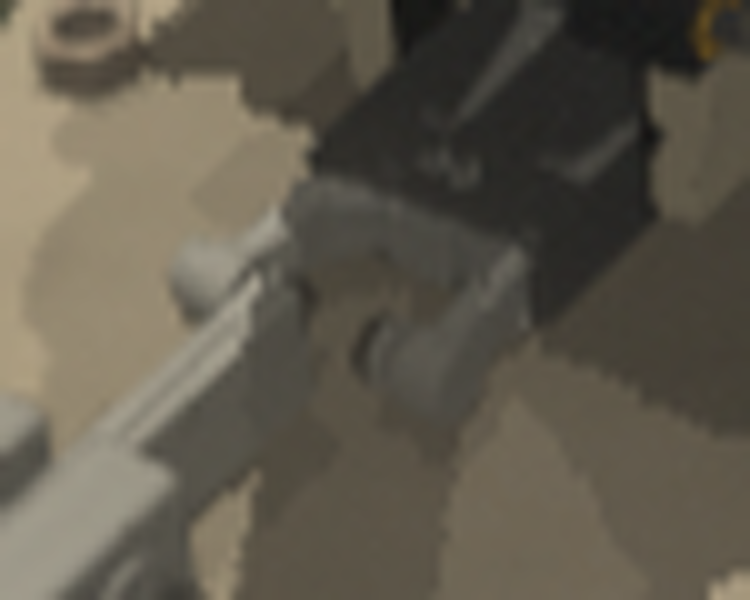

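```bash
python3 - <<'E'
from h import *
import pickle
c,s=pickle.load(open("d5.pkl","rb"))
d=np.array([np.cos(np.radians(86.7)),np.sin(np.radians(86.7))]); n=np.array([d[1],-d[0]])
o=s["tcp_pos"][:2]
def lc(w): q=w[:,:2]-o; return np.c_[q@d,q@n].round(4)
print("near bar end edge z13",lc(cast(c,[[256.1,242.2]],.013)))
print("near bar top",lc(cast(c,[[254.6,234.6]],.035)), "far",lc(cast(c,[[251,232.2]],.035)),"bottom near",lc(cast(c,[[256.7,245]],.005)))
print("left pad face",lc(cast(c,[[261.2,239.5]],.013)))
print("expected l pad px",proj(c,np.r_[o+.08*d-.01*n,.013]))
print("expected r pad px",proj(c,np.r_[o+.08*d+.01*n,.013]))
print("cheek",lc(cast(c,[[170+435/6,220+190/6],[170+360/6,220+160/6]],.048)))
E
```

```text
near bar end edge z13 [[ 0.0948 -0.0048]]
near bar top [[ 0.0958 -0.0043]] far [[0.0937 0.0067]] bottom near [[ 0.0946 -0.0053]]
left pad face [[ 0.0826 -0.0091]]
expected l pad px [[262.27688282 238.94383452]]
expected r pad px [[254.74565719 235.69621793]]
cheek [[ 0.1582 -0.024 ]
 [ 0.1599  0.0061]]
```

Request:
{"api": "jog_arm", "payload": {
  "steps": [
    [0.6,0,0,-0.003,0],
    [0.6,0,0,-0.003,0],
    [0.6,0,0,-0.003,0],
    [0.6,0,0,-0.003,0],
    [0.6,0,0,-0.003,0],
    [0.6,0,0,0,0]
  ]
}}

```text
time_s: 7.98
tcp_pos: [0.5862, 0.0773, 0.0251]
eef_rot: [-90.0, 0.0, 176.7]
contact_force: [-1.5, 1.7, -3.4]
gripper_width: 0.0626
```

Request:
{"api": "jog_arm", "payload": {
  "steps": [
    [0.6,0,0,-0.003,0],
    [0.6,0,0,-0.003,0],
    [0.6,0,0,-0.003,0],
    [0.6,0,0,-0.003,0],
    [0.6,0,0,0,0],
    [0.6,0,0,0,0]
  ]
}}

```text
time_s: 8.48
tcp_pos: [0.5869, 0.0893, 0.0251]
eef_rot: [-90.0, 0.0, 176.7]
contact_force: [-1.1, 1.3, -2.1]
gripper_width: 0.0627
```

```bash
python3 look.py 6
```

```text
8.4833 [0.58691247 0.08932672 0.02513045] [-9.00352766e+01  2.61034778e-02  1.76726127e+02] 0.06270640084287667 [-1.0979393   1.26659317 -2.0575866 ] [0.75307369 0.30266184 0.04161397]
```

View pics/s6.png

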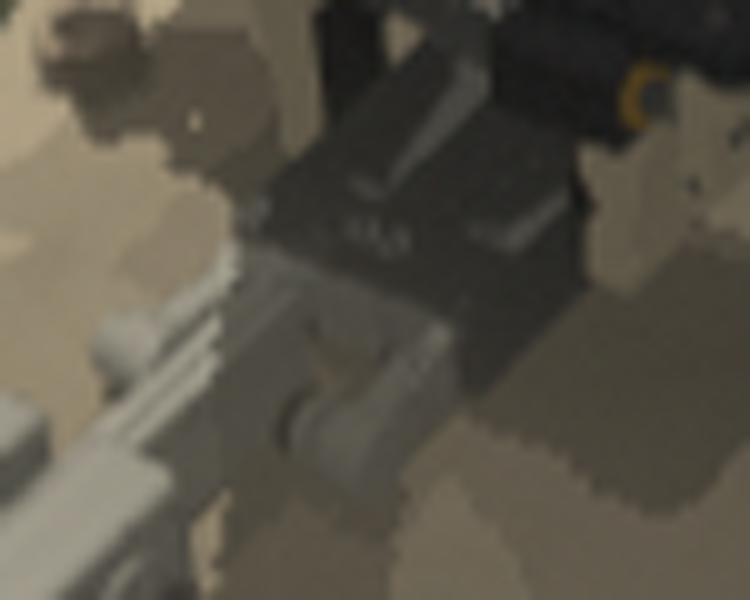

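Request:
{"api": "jog_arm", "payload": {
  "steps": [
    [0.6,0.0006,-0.0005,0,0],
    [0.6,0,0,-0.002,0],
    [0.6,0,0,-0.002,0],
    [0.6,0,0,-0.002,0],
    [0.6,0,0,0,0],
    [0.6,0,0,0,0]
  ]
}}

```text
time_s: 9.03
tcp_pos: [0.5864, 0.0948, 0.0254]
eef_rot: [-90.0, -0.0, 176.7]
contact_force: [-0.3, 0.7, -7.3]
gripper_width: 0.0625
```

Request:
{"api": "jog_arm", "payload": {
  "steps": [
    [0.6,0,0,-0.001,0],
    [0.6,0,0,-0.001,0],
    [0.6,0,0,0,0]
  ]
}}

```text
time_s: 9.28
tcp_pos: [0.5867, 0.0968, 0.0256]
eef_rot: [-90.0, 0.0, 176.7]
contact_force: [-0.0, 0.3, -6.0]
gripper_width: 0.0627
```

Request:
{"api": "jog_arm", "payload": {
  "steps": [
    [0.6,0,0,-0.001,0],
    [0.6,0,0,-0.001,0],
    [0.6,0,0,-0.001,0],
    [0.6,0,0,-0.001,0],
    [0.6,0,0,0,0]
  ]
}}

```text
time_s: 9.7
tcp_pos: [0.5869, 0.1009, 0.0256]
eef_rot: [-90.0, 0.0, 176.7]
contact_force: [-0.8, -0.2, -6.6]
gripper_width: 0.0629
```

Request:
{"api": "jog_arm", "payload": {
  "steps": [
    [0.6,0,0,-0.001,0],
    [0.6,0,0,-0.001,0],
    [0.6,0,0,0,0]
  ]
}}

```text
time_s: 9.95
tcp_pos: [0.587, 0.1028, 0.0256]
eef_rot: [-90.0, 0.0, 176.7]
contact_force: [0.7, 1.0, -6.1]
gripper_width: 0.0626
```

Request:
{"api": "jog_arm", "payload": {
  "steps": [
    [0.6,0,0,-0.001,0],
    [0.6,0,0,0,0]
  ]
}}

```text
time_s: 10.12
tcp_pos: [0.587, 0.1038, 0.0256]
eef_rot: [-90.0, 0.0, 176.7]
contact_force: [0.1, -1.1, -6.8]
gripper_width: 0.0625
```

Request:
{"api": "jog_arm", "payload": {
  "steps": [
    [0.6,0,0,-0.0007,0],
    [0.6,0,0,0,0]
  ]
}}

```text
time_s: 10.28
tcp_pos: [0.5871, 0.1044, 0.0256]
eef_rot: [-90.0, 0.0, 176.7]
contact_force: [0.8, 0.2, -6.8]
gripper_width: 0.0628
```

Request:
{"api": "jog_arm", "payload": {
  "steps": [
    [0.6,0,0,-0.0005,0],
    [0.6,0,0,0,0]
  ]
}}

```text
time_s: 10.45
tcp_pos: [0.587, 0.1046, 0.0256]
eef_rot: [-90.0, -0.0, 176.7]
contact_force: [0.2, -2.5, -6.4]
gripper_width: 0.0627
```

Request:
{"api": "jog_arm", "payload": {
  "steps": [
    [0.6,0,0,-0.0005,0],
    [0.6,0,0,0,0]
  ]
}}

```text
time_s: 10.62
tcp_pos: [0.587, 0.1046, 0.0256]
eef_rot: [-89.9, -0.0, 176.7]
contact_force: [1.8, -5.2, -6.7]
gripper_width: 0.0624
```

Request:
{"api": "jog_arm", "payload": {
  "steps": [
    [0.6,0,0.0004,0.0003,0],
    [0.6,0,0.0003,0,0],
    [0.6,0,0,0,0],
    [0.6,0,0,0,0]
  ]
}}

```text
time_s: 10.95
tcp_pos: [0.587, 0.1046, 0.0251]
eef_rot: [-90.0, -0.0, 176.7]
contact_force: [-0.7, -5.6, -1.6]
gripper_width: 0.0627
```

```bash
python3 look.py 7
```

```text
10.95 [0.58699546 0.10460005 0.02514714] [-8.99720496e+01 -7.89861996e-03  1.76696172e+02] 0.06265156283274209 [-0.73010973 -5.60316932 -1.62593806] [-1.94374156  0.09103339 -0.03177885]
```

View pics/s7.png

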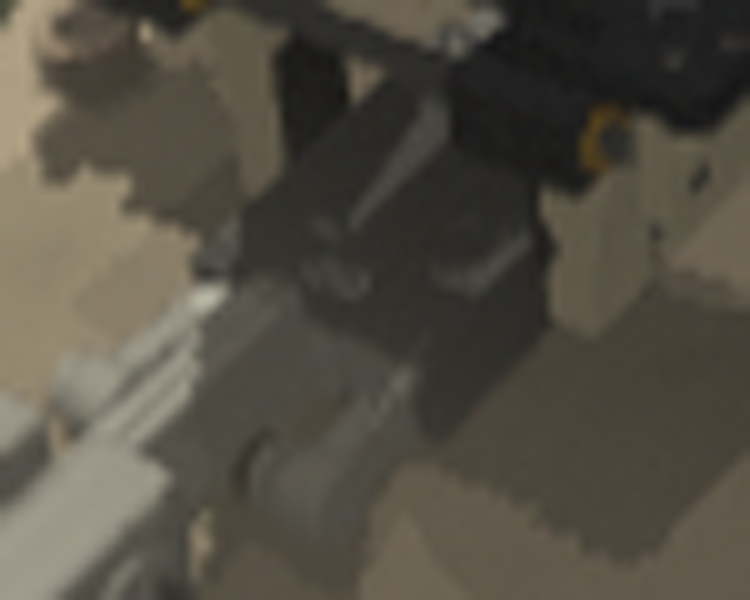

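Request:
{"api": "jog_arm", "payload": {
  "steps": [
    [0.6,0,0,0.0003,0],
    [0.6,0,0,0,0],
    [0.2,0,0,0,0],
    [0.1,0,0,0,0],
    [0,0,0,0,0],
    [0,0,0,0,0],
    [0,0,0,0,0],
    [0,0,0,0,0]
  ]
}}

```text
time_s: 11.67
tcp_pos: [0.5873, 0.105, 0.025]
eef_rot: [-90.0, 0.0, 176.7]
contact_force: [0.3, -1.1, -0.1]
gripper_width: 0.087
```

Request:
{"api": "jog_arm", "payload": {
  "steps": [
    [0,0,-0.01,0,0],
    [0,0,-0.03,0,0],
    [0,0,-0.03,0,0],
    [0,0,-0.03,0,0],
    [0,0,-0.03,0.02,0],
    [0,0,0,0.035,0],
    [0,0,0,0.035,0],
    [0,0,0,0.03,0],
    [0,0,0,0,0],
    [0,0,0,0,0]
  ]
}}

```text
time_s: 12.5
tcp_pos: [0.58, -0.0166, 0.1558]
eef_rot: [-90.0, 0.1, 176.5]
contact_force: [0.4, -0.1, -0.6]
gripper_width: 0.0875
```

```bash
python3 - <<'E'
from h import *
import pickle
s=r.get_state(); print(s["time_s"],s["tcp_pos"],s["eef_rot"],s["gripper_width"],s["contact_force"])
D={}
for n in ("top","wrist","scene"):
    c=r.capture(n); save(c,n+"8.png"); D[n]=c
pickle.dump((D,s),open("d8.pkl","wb"))
E
```

```text
12.5 [ 0.58002495 -0.01655811  0.1558277 ] [-9.00161643e+01  5.16399318e-02  1.76549128e+02] 0.08753433920729425 [ 0.40429728 -0.12313066 -0.61880797]
```

View pics/wrist8.png

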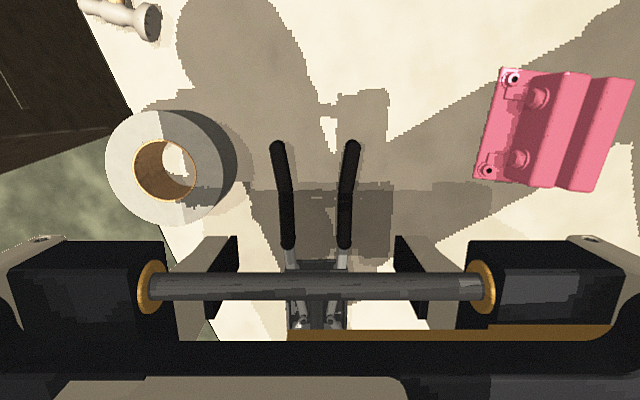

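View pics/scene8.png

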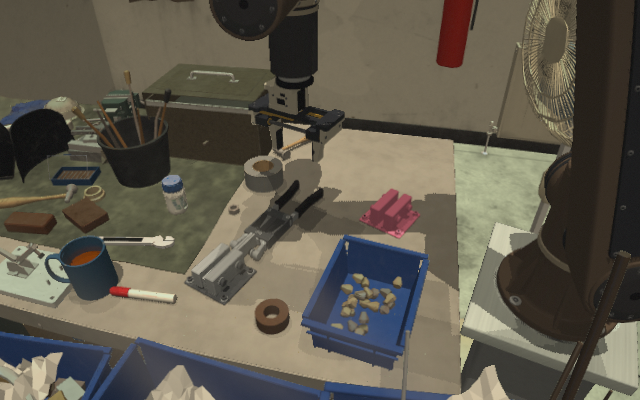

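Request:
{"api": "jog_arm", "payload": {
  "steps": [
    [0,0,0.03,0.0025,0],
    [0,0,0.03,0,0],
    [0,0,0.03,0,0],
    [0,0,0.02,0,0],
    [0,0,0.012,0,0],
    [0,0,0.006,0,0],
    [0,0,0.003,0,0],
    [0,0,0,0,0],
    [0,0,0,0,0]
  ],
  "squeeze": 8
}}

```text
time_s: 13.4
tcp_pos: [0.5807, -0.017, 0.0246]
eef_rot: [-90.0, 0.1, 176.7]
contact_force: [0.1, -0.7, -0.7]
gripper_width: 0.0879
```

Request:
{"api": "jog_arm", "payload": {
  "steps": [
    [0.1,0,0,0,0],
    [0.2,0,0,0,0],
    [0.3,0,0,0,0],
    [0.4,0,0,0,0],
    [0.5,0,0,0,0],
    [0.6,0,0,0,0],
    [0.6,0,0,0,0],
    [0.6,0,0,0,0]
  ],
  "squeeze": 8
}}

```text
time_s: 14.07
tcp_pos: [0.58, -0.0178, 0.0243]
eef_rot: [-90.0, 0.0, 176.7]
contact_force: [-1.8, -1.4, 6.1]
gripper_width: 0.0596
```

Request:
{"api": "jog_arm", "payload": {
  "steps": [
    [0.63,0,0,0,0],
    [0.63,0,0,0,0],
    [0.63,0,0,0,0]
  ],
  "squeeze": 12
}}

```text
time_s: 14.32
tcp_pos: [0.5801, -0.0179, 0.0243]
eef_rot: [-90.0, 0.0, 176.7]
contact_force: [-1.1, -2.0, 7.4]
gripper_width: 0.0561
```

Request:
{"api": "jog_arm", "payload": {
  "steps": [
    [0.63,0,0,0,0],
    [0.63,0,0,0,0],
    [0.63,0,0,0,0]
  ],
  "squeeze": 15
}}

```text
time_s: 14.57
tcp_pos: [0.5802, -0.0181, 0.0243]
eef_rot: [-90.0, 0.0, 176.7]
contact_force: [-1.2, -3.2, 5.8]
gripper_width: 0.0527
```

Request:
{"api": "jog_arm", "payload": {
  "steps": [
    [0.63,0,0,0,0],
    [0.63,0,0,0,0],
    [0.63,0,0,0,0]
  ],
  "squeeze": 17
}}

```text
time_s: 14.82
tcp_pos: [0.5801, -0.0178, 0.0239]
eef_rot: [-90.0, 0.0, 176.7]
contact_force: [-0.4, -2.9, 2.7]
gripper_width: 0.0339
```

Request:
{"api": "jog_arm", "payload": {
  "steps": [
    [0.63,0,0,0,0],
    [0.63,0,0,0,0],
    [0.63,0,0,0,0]
  ],
  "squeeze": 18.5
}}

```text
time_s: 15.07
tcp_pos: [0.5801, -0.0177, 0.0239]
eef_rot: [-90.0, 0.0, 176.7]
contact_force: [0.5, -3.4, 2.6]
gripper_width: 0.0327
```

Request:
{"api": "jog_arm", "payload": {
  "steps": [
    [0.5,0,0,0,0],
    [0.3,0,0,0,0],
    [0.1,0,0,0,0],
    [0,0,0,0,0],
    [0,0,0,0,0],
    [0,0,0,0,0],
    [0,0,0,0,0]
  ]
}}

```text
time_s: 15.65
tcp_pos: [0.58, -0.0174, 0.0238]
eef_rot: [-90.0, -0.0, 176.7]
contact_force: [-1.4, -0.4, -0.2]
gripper_width: 0.074
```

Request:
{"api": "jog_arm", "payload": {
  "steps": [
    [0,0,-0.01,0,0],
    [0,0,-0.025,0,0],
    [0,0,-0.03,0,0],
    [0,0,-0.035,0,0],
    [0,0,-0.035,0.01,0],
    [0,0,-0.03,0.03,0],
    [0,0,0,0.035,0],
    [0,0,0,0.035,0],
    [0,0,0,0.03,0],
    [0,0,0,0,0],
    [0,0,0,0,0]
  ]
}}

```text
time_s: 16.57
tcp_pos: [0.5715, -0.1583, 0.189]
eef_rot: [-90.0, 0.0, 176.5]
contact_force: [0.6, 0.5, -0.5]
gripper_width: 0.0877
```

```bash
python3 - <<'E'
from h import *
import pickle
s=r.get_state(); print(s["time_s"],s["tcp_pos"],s["gripper_width"],s["contact_force"])
D={}
for n in ("top","wrist","scene"):
    c=r.capture(n); save(c,n+"9.png"); D[n]=c
pickle.dump((D,s),open("d9.pkl","wb"))
a=D["scene"]["image"][170:310,180:340]; cv2.imwrite("pics/s9c.png",cv2.resize(a,None,fx=4.5,fy=4.2,interpolation=cv2.INTER_CUBIC)[:,:,::-1])
E
```

```text
16.5667 [ 0.57151056 -0.15831745  0.18901135] 0.08765590229222256 [ 0.6148867   0.48451073 -0.52822089]
```

View pics/s9c.png

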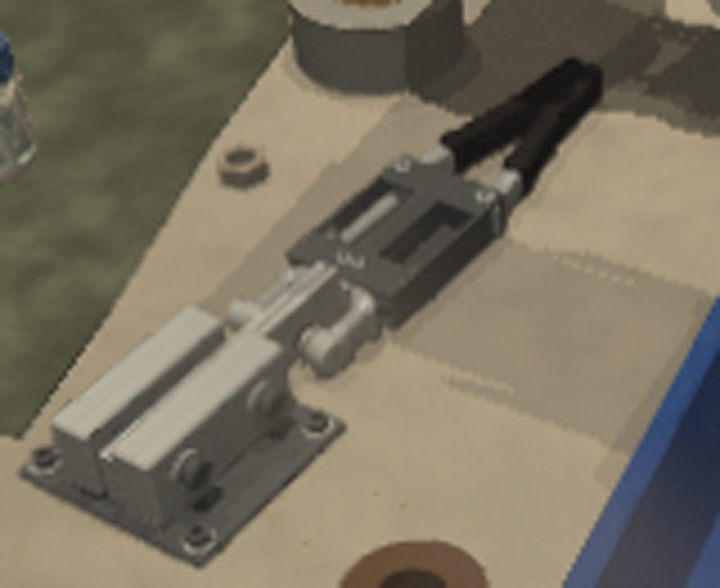

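View pics/wrist9.png

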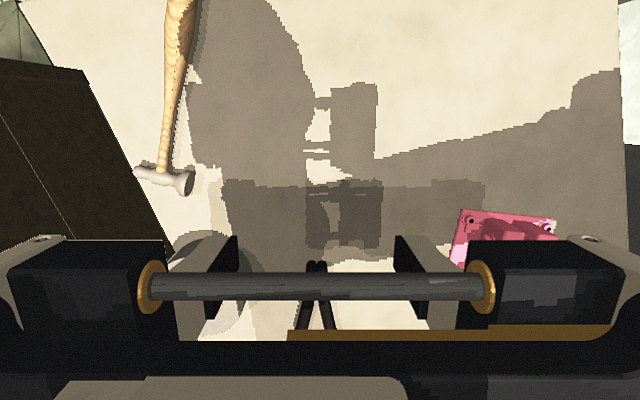

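View pics/top9.png

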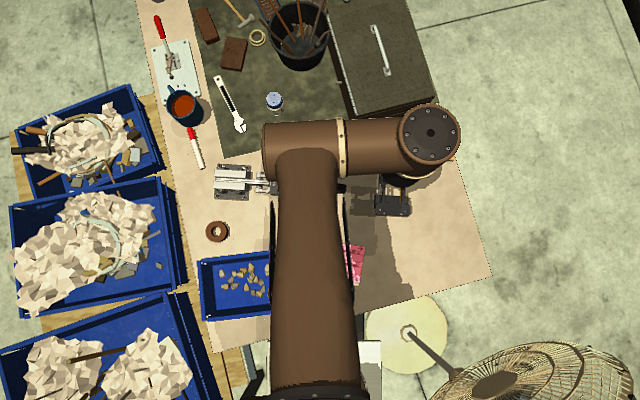

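```bash
python3 - <<'E'
from h import *
import pickle
a=pickle.load(open("d8.pkl","rb"))[0]["scene"]["image"].astype(int); b=pickle.load(open("d9.pkl","rb"))[0]["scene"]["image"].astype(int)
z=pickle.load(open("d0.pkl","rb"))[0]["scene"]["image"].astype(int)
for n,(x0,y0,x1,y1) in dict(holder=(183,258,226,302),nut=(226,202,240,217),emery=(252,297,290,334),tape=(243,158,268,192)).items():
    t=z[y0:y1,x0:x1].astype(np.uint8); m=cv2.matchTemplate(b[y0-6:y1+6,x0-6:x1+6].astype(np.uint8),t,cv2.TM_CCOEFF_NORMED); print(n,cv2.minMaxLoc(m)[1],cv2.minMaxLoc(m)[3],"still=(6,6)")
r.close_job()
E
```

```text
holder 0.9787319302558899 (6, 6) still=(6,6)
nut 0.851516842842102 (6, 6) still=(6,6)
emery 0.9819011688232422 (6, 6) still=(6,6)
tape 0.9529656767845154 (6, 6) still=(6,6)
the job is handed in; nothing more can be done
```

The pliers are clamped and locked on the bars, lying flat on the bench, and the job is handed in at about 17 s of the 48 s allowed.

- **Pushing on:** I carried the pliers by the frame and lined them up with the bars. The throat bottomed with the robot tool at y = 0.1046 m, at about 5.5 N, under the 12 N at which the bars slip.
- **Locking:** I raised the squeeze from 8 N in small steps. The handles snapped over at 17 N, with the opening dropping from 53 to 34 mm. One more step, at 18.5 N, followed and the opening settled at 32.7 mm. After I let go the last picture shows them still locked.
- **Everything else:** matching the first and last scene pictures puts the holder, nut, emery roll and tape roll within a pixel of where they started. The nut match was the weakest (0.85), probably because of shadows.
- **Disagreement:** the top and wrist cameras differed by about 2 to 4 mm on the pliers. I shifted the line by 2.2 mm on the scene camera's evidence, then by 0.6 mm after a sideways push of about 1.5 N while sliding on.
- **Not checked:** I did not measure the bars' position again after locking. That they did not shift rests on the low push force.

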